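Put the mixed-up etchant bottles back in their own drip saucers

ROBOT

A 6-joint arm with a two-finger parallel gripper is mounted at the origin on the work surface. World frame = base frame: x ahead of the robot, y to its left, z up, the work surface at z = 0. Lengths are in m, angles in rad, forces in N, time in s.
With the tool pointing down it reaches from about 0.3 to 0.875 m from the base axis. Payload 6.4 kg.
Tool frame: the origin (TCP) lies on the centre line of the jaws, within the pads' length; the fingertips stand 22 mm ahead of it and the grasp point (between the pads) lies 3 mm ahead of it; z points along the fingers, y is the line along which they close (so a half turn about z gives the same grasp; the last joint's range is limited). The gripper opens to 85 mm and grips with 20 to 120 N. Pads are 22 mm wide; open, the fingers measure 114 mm over their backs; the gripper's body (76 mm by 85 mm) begins 54 mm behind the grasp point. The pads swing forward as they close: fully open they stand 13 mm farther back than shut.
Start: joints at [-1.462, 0.181, 1.607, -0, 1.354, -0.206], TCP at [0.178, -0.547, 0.253] pointing down, gripper open.
Joint ranges: [-2.99, 2.99], [-0.89, 2.07], [0.3, 2.58], [-1.14, 4.28], [0, 2.63], [-3.12, 3.12]. Speed limits (rad/s): [2.57, 2.57, 3.01, 3.14, 3.14, 3.14].

INTERFACE

Orientations are given as a unit quaternion [w, x, y, z].
In Python, from bench import ctrl gives the robot as it stands. The module is installed in compiled form; this text tells all that it offers.
- The arm moves only by the tool servo_tool, never from a script. Its argument "commands" is a list of rows, each a list of 3 entries, a list of its own where there are three numbers: the shift along the tool's x, y, z in mm, then the turn about the tool's z in rad, then the finger opening in mm, from 0 to 85.4. In form: [[[dx, dy, dz], turn, jaw], ...]. A call has 1 to 20 rows; each row shifts and turns the commanded pose from where the row before left it, along the tool's axes as they then stand; what a row does not reach is not made up. A row lasts 1/8 s, in which the tool goes at most 62.5 mm and 10.7 degrees, less where a joint would pass 70% of its speed; a pose out of reach is approached as far as the arm can. A call with a gripper value outside its range is refused whole. The fingers move at their own pace and stop on an object; the grip force is fixed at half the most. Time passes only in rows, so rows that do not move let the fingers close. It gives the time, the measured TCP pose, the force, the opening and the grip force at its end, in the units of the state.
- ctrl.get_obs(): the state, without advancing time (a new reading comes with each control period).
- ctrl.camera(name): name is "scene" or "top" or "wrist"; returns a dict with "color" (384x512x3 uint8, red, green, blue), "z_map" (384x512 float32, m along the optical axis (not along the pixel's ray), 0 where there is no reading), "fx", "fy", "cx", "cy" (pixels), "k1" (the pictures are not rectified: a ray, as slopes to the right and down, at radius r is drawn at 1 + k1 r^2 times it, then the intrinsics apply), "R" (3x3) and "t" (3): a world point X has camera coordinates R X + t. Camera axes: x right, y down, z forward; pixel columns grow to the right and rows downward; lengths in m; the calibration is good to about 2 mm. A picture is of the moment at which its call begins.
- ctrl.hand_in(): hands the job in; it is judged then, once.
The state is a dict: "time_s": time; "q": joint angles; "dq": joint speeds; "joint_efforts": joint torques, N m; "eef_pos": TCP position; "eef_rot": TCP orientation; "wrist_force": force on the tool from outside, world axes, zero at the start; "torque": the same for the moment, N m; "opening": opening from 0.0 (shut) to 1.0 (fully open); "grasp_force": force on a finger pad.
Only numpy, scipy, OpenCV 4.12 (cv2) and the standard library are available. Lean on these libraries where they do the work, as an engineer would, in place of code of your own. Each camera call takes 0.05 s, during which the arm holds its last target. There are 200 camera calls.

TASK

The three etchant dropper bottles have been put back in each other's drip saucers: move each one to the saucer of its bulb's colour, so that it stands flat and upright inside the rim. Etchant must not get on the bench, so never stand a bottle on the bare bench; use the empty white saucer for parking, and leave it empty at the end. Keep the bottles upright, set them down rather than dropping them, and do not disturb the beaker, the wash bottle or the specimen.

Things in the scene. Friction and masses are not known exactly. Their poses are not given: they have to be found in the camera images.
- bottle_red: Amber glass dropper bottle, red collar and red rubber bulb on top, blank white label; loose, upright, 60 to 120 g. Round: glass body 36 mm diameter, straight from 0 to 52 mm height (grip here), shoulder, 25 mm collar at 58 to 69 mm, 17 mm bulb; 90 mm tall in all. Origin: centre of its underside, z up. Starts in a saucer of another colour.
- bottle_yellow: Amber glass dropper bottle, yellow collar and yellow rubber bulb on top, blank white label; loose, upright, 60 to 120 g. Round: glass body 36 mm diameter, straight from 0 to 52 mm height (grip here), shoulder, 25 mm collar at 58 to 69 mm, 17 mm bulb; 90 mm tall in all. Origin: centre of its underside, z up. Starts in a saucer of another colour.
- bottle_blue: Amber glass dropper bottle, blue collar and blue rubber bulb on top, blank white label; loose, upright, 60 to 120 g. Round: glass body 36 mm diameter, straight from 0 to 52 mm height (grip here), shoulder, 25 mm collar at 58 to 69 mm, 17 mm bulb; 90 mm tall in all. Origin: centre of its underside, z up. Starts in a saucer of another colour.
- saucer_red: Round red plastic drip saucer fixed to the bench: 78 mm outer diameter, flat floor 6 mm above the bench and 64 mm across, rim 14 mm above the bench, 3 mm thick. Origin at the centre of its underside, on the bench, z up. Home of the bottle with the red bulb; at the start another bottle stands in it.
- saucer_yellow: Round yellow plastic drip saucer fixed to the bench: 78 mm outer diameter, flat floor 6 mm above the bench and 64 mm across, rim 14 mm above the bench, 3 mm thick. Origin at the centre of its underside, on the bench, z up. Home of the bottle with the yellow bulb; at the start another bottle stands in it.
- saucer_blue: Round blue plastic drip saucer fixed to the bench: 78 mm outer diameter, flat floor 6 mm above the bench and 64 mm across, rim 14 mm above the bench, 3 mm thick. Origin at the centre of its underside, on the bench, z up. Home of the bottle with the blue bulb; at the start another bottle stands in it.
- saucer_white: Round white plastic drip saucer fixed to the bench: 78 mm outer diameter, flat floor 6 mm above the bench and 64 mm across, rim 14 mm above the bench, 3 mm thick. Origin at the centre of its underside, on the bench, z up. The spare: empty at the start, belongs to no bottle.
- beaker: Bystander: clear glass beaker, 52 mm diameter, 70 mm tall, with tweezers and a glass rod standing in it up to 108 mm; loose. Origin at the centre of its underside. Not to be moved.
- wash_bottle: Bystander: pale translucent plastic wash bottle, 60 mm diameter, shoulder at 98 mm, white cap to 133 mm, with a thin bent spout that rises to 190 mm and reaches 65 mm out along its +x; loose. Origin at the centre of its underside. Not to be moved.
- specimen: Bystander: metal specimen in a black resin mount, a disc 30 mm in diameter and 20 mm tall with a bright metal face on top, lying on the bench; loose. Origin at the centre of its underside. Not to be moved.
Mind the look-alikes: they are no part of the job. What is shaped like the bottle_blue but purple is not meant.

How it is judged:
By the outcome, as a careful person would: the job done as asked, in the order asked, and still so for the second after the job is handed in, with the robot touching nothing.
It also fails if it takes over 96 s, if anything falls off the work surface, if the arm or the gripper's body presses on something with over 40 N, if the wrist force passes 120 N, or if a joint passes its speed limit or range.

## Working session

There is one attempt and no reset: what is moved stays moved. The work goes in short steps, Python scripts to look and compute and a tool call to move; the robot and the scene stay as the last step left them, time stands still between calls to the robot, and variables do not carry over. Pictures are saved under pics/ and viewed, at most 14 in all, crops included, and the job is handed in when it is done.

Besides the shell and the picture viewer there is one more tool, called after ">>>" by a JSON object that holds its "method" and its "body". servo_tool: Moves the arm, as the interface text tells. Its arguments: {"type":"object","properties":{"commands":{"type":"array"}},"required":["commands"]}

```bash
mkdir -p pics; cat > h.py <<'E'
import numpy as np, cv2
from bench import ctrl
def grab(n,f=None):
    c=ctrl.camera(n)
    if f: cv2.imwrite('pics/'+f,cv2.cvtColor(c['color'],cv2.COLOR_RGB2BGR))
    return c
def world(c):
    z=c['z_map'];v,u=np.mgrid[:z.shape[0],:z.shape[1]].astype(float)
    xd=(u-c['cx'])/c['fx'];yd=(v-c['cy'])/c['fy'];x,y=xd.copy(),yd.copy()
    for _ in range(8):
        s=1+c['k1']*(x*x+y*y);x,y=xd/s,yd/s
    P=np.stack([x*z,y*z,z],-1)
    W=(P-c['t'])@c['R']
    W[z==0]=np.nan
    return W
E
python3 - <<'E'
from h import *
a=grab('scene','s1.png');b=grab('top','t1.png')
o=ctrl.get_obs();print(o['time_s'],o['eef_pos'],o['eef_rot'],o['opening'])
np.savez('t1.npz',W=world(b),C=b['color']);np.savez('s1.npz',W=world(a),C=a['color'])
print(-b['R'].T@b['t'],-a['R'].T@a['t'])
E
```

```text
0.1 [ 0.17797813 -0.54626186  0.25245744] [-8.18180484e-04  9.87641481e-01  1.56727900e-01  3.38026121e-05] 1.0007588061386508
[0.49242859 0.01036135 0.99542916] [ 1.11492176 -0.1252499   0.7378973 ]
```

View pics/t1.png

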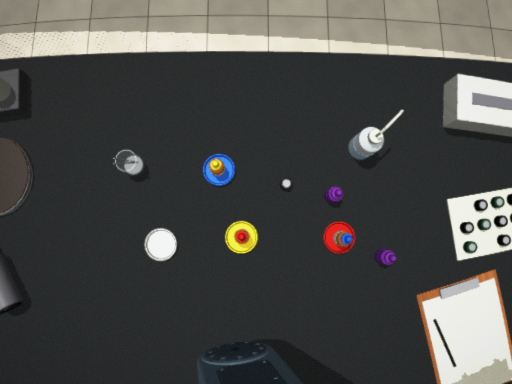

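View pics/s1.png

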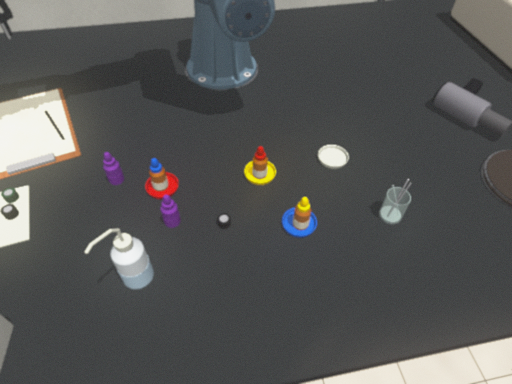

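The top view shows the yellow bottle in the blue saucer (219,169), the red bottle in the yellow saucer (241,237) and the blue bottle in the red saucer (340,238). The white saucer at (161,244) is empty, and the purple decoys are at (335,194) and (387,257). The scene view agrees.

```bash
cat > m.py <<'E'
from h import *
from scipy.optimize import least_squares
def circ(P,r):
    f=least_squares(lambda p:np.hypot(*(P-p).T)-r,P.mean(0),loss='soft_l1',f_scale=.002);return f.x,np.sqrt((f.fun**2).mean())
def main(fs=('t1.npz','s1.npz'),seeds={'blue':(219,169),'yellow':(241,237),'red':(340,238),'white':(161,244)}):
    W0=np.load('t1.npz')['W']
    for k,(u,v) in seeds.items():
        S=np.nanmedian(W0[v-20:v+21,u-20:u+21],axis=(0,1))[:2] if 0 else np.nanmean(W0[v-16:v+17,u-16:u+17],axis=(0,1))[:2]
        for f in fs:
            d=np.load(f);W=d['W'];r=np.hypot(*(W[...,:2]-S).transpose(2,0,1))
            bright=d['C'].max(-1)>90
            m=(r<.055)&(W[...,2]>.0095)&(W[...,2]<.02)&bright
            P=W[m][:,:2]
            h=W[(r<.05)&(W[...,2]>.03)]
            q=h[(h[:,2]>.056)&(h[:,2]<.067)];g=h[(h[:,2]>.02)&(h[:,2]<.05)];b=h[(h[:,2]>.075)]
            print(k,f,m.sum(),P.mean(0).round(4),circ(P,.0375) if len(P)>5 else 0,'zmax',h[:,2].max() if len(h) else 0)
            for n,x,R in(('body',g,.018),('collar',q,.0125),('bulb',b,.0085)):
                if len(x)>4: print('   ',n,len(x),*circ(x[:,:2],R), x[:,:2].mean(0).round(4))
if __name__=='__main__':
    main()
    W=np.load('t1.npz')['W']
    for n,(u,v) in dict(p1=(335,194),p2=(387,257),spec=(286,183),beaker=(130,163),wash=(366,143)).items():
        A=W[v-12:v+13,u-12:u+13].reshape(-1,3);A=A[A[:,2]>.012];print(n,A.mean(0).round(3),A.min(0).round(3),A.max(0).round(3))
E
python3 m.py
```

```text
blue t1.npz 193 [0.6378 0.0833] (array([0.63570354, 0.0813436 ]), np.float64(0.005284750119132873)) zmax 0.09968986406303804
    body 23 [0.63842506 0.08437118] 0.00024041337435299967 [0.6256 0.0783]
    collar 81 [0.63776983 0.08329708] 0.0033514065760053605 [0.6362 0.0818]
    bulb 72 [0.63862152 0.08431163] 0.003146040322359897 [0.6371 0.0838]
blue s1.npz 181 [0.643  0.0788] (array([0.63487596, 0.0812697 ]), np.float64(0.00836256991728633)) zmax 0.09765985009142826
    body 97 [0.6382735  0.08411253] 0.0007669161185941628 [0.651  0.0785]
    collar 92 [0.64082571 0.08258287] 0.0025533157258264653 [0.6469 0.0803]
    bulb 82 [0.63761738 0.08447972] 0.0026639323860189607 [0.6423 0.0825]
yellow t1.npz 192 [0.4713 0.028 ] (array([0.47148134, 0.02684108]), np.float64(0.004072235911049841)) zmax 0.09972699534485527
    body 5 [0.47440406 0.02545727] 6.999410711342034e-05 [0.489  0.0227]
    collar 88 [0.47424282 0.02533124] 0.0031914159669090662 [0.4746 0.0249]
    bulb 82 [0.4743466  0.02514542] 0.0029950360616688345 [0.4749 0.0249]
yellow s1.npz 155 [0.4794 0.0256] (array([0.47061626,
[... 894 characters left out ...]
515306] 0.0024605029763525845 [ 0.477  -0.2143]
    bulb 73 [ 0.46663631 -0.21608577] 0.0026163886227410834 [ 0.472  -0.2155]
white t1.npz 221 [0.4528 0.223 ] (array([0.45453904, 0.22044555]), np.float64(0.008175276558052119)) zmax 0
white s1.npz 142 [0.453  0.2221] (array([0.45565435, 0.22054149]), np.float64(0.002433511934700582)) zmax 0
p1 [ 0.57  -0.191  0.059] [ 0.554 -0.213  0.012] [ 0.59  -0.178  0.094]
p2 [ 0.423 -0.312  0.056] [ 0.404 -0.334  0.012] [ 0.44  -0.301  0.092]
spec [ 0.601 -0.082  0.02 ] [ 0.586 -0.095  0.013] [ 0.616 -0.068  0.026]
beaker [0.649 0.292 0.047] [0.624 0.268 0.012] [0.673 0.319 0.103]
wash [ 0.684 -0.26   0.1  ] [ 0.663 -0.29   0.022] [ 0.718 -0.242  0.16 ]
```

>>> {"method": "servo_tool", "body": {"commands": [[[0, 0, 0], 0.157, 85], [[0, 0, 0], 0.157, 85], [[17, -33, 0], 0, 85], [[17, -33, 0], 0, 85], [[17, -33, 0], 0, 85], [[17, -33, 0], 0, 85], [[17, -33, 0], 0, 85], [[17, -33, 0], 0, 85], [[17, -33, 0], 0, 85], [[17, -33, 0], 0, 85], [[17, -33, 0], 0, 85], [[17, -33, 0], 0, 85], [[17, -33, 0], 0, 85], [[17, -33, 0], 0, 85], [[17, -33, 0], 0, 85], [[17, -33, 0], 0, 85], [[17, -33, 0], 0, 85], [[17, -33, 0], 0, 85], [[17, -33, 0], 0, 85], [[0, 0, 0], 0, 85]]}}

```text
time_s: 2.6
eef_pos: [0.4668, 0.0164, 0.2529]
eef_rot: [-0.0, 1.0, 0.002, -0.0]
wrist_force: [-0.6, 0.0, 0.6]
opening: 0.999
grasp_force: 0.0
```

```bash
python3 - <<'E'
from h import *
c=grab('wrist','w1.png');W=world(c)
np.savez('w1.npz',W=W,C=c['color'])
S=np.array([.4743,.0252]);r=np.hypot(*(W[...,:2]-S).transpose(2,0,1));z=W[...,2]
from m import circ
for n,lo,hi,R in(('body',.02,.05,.018),('collar',.058,.07,.0125),('bulb',.08,.092,.0085)):
    x=W[(r<.03)&(z>lo)&(z<hi)][:,:2]
    if len(x)>5: print(n,len(x),*circ(x,R),x.mean(0))
h=W[r<.02];print(np.nanmax(h[:,2]),h[np.nanargmax(h[:,2])])
o=ctrl.get_obs();print(o['eef_pos'],o['eef_rot'],o['wrist_force'])
E
```

```text
body 105 [0.4744498  0.02386048] 0.000258169167921126 [0.48920003 0.02175086]
collar 323 [0.47614066 0.02361587] 0.003030564994266663 [0.47958629 0.02312146]
bulb 81 [0.47416195 0.02379862] 0.0007198324026684258 [0.47775212 0.02338542]
0.3326378243081557 [0.48838731 0.03293617 0.33263782]
[0.46642111 0.01531236 0.25279944] [ 4.65373678e-06  9.99998497e-01  1.63616783e-03 -5.73791552e-04] [-0.12098388  0.27597022  0.50268184]
```

View pics/w1.png

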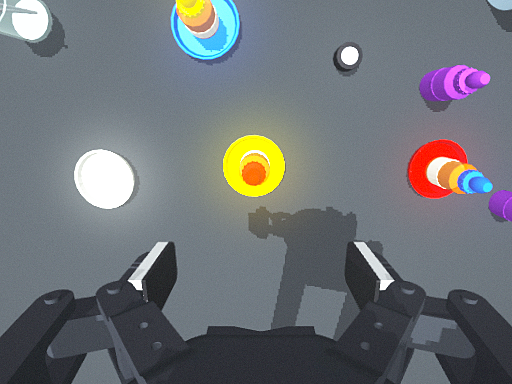

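The wrist view confirms the layout: yellow saucer with the red bottle at (254,165), white (104,179), blue (205,25), red (438,169). The red bottle is about 8 mm ahead and 9 mm left of the TCP.

>>> {"method": "servo_tool", "body": {"commands": [[[8, -9, 0], 0, 70], [[0, 0, 20], 0, 70], [[0, 0, 20], 0, 70], [[0, 0, 20], 0, 70], [[0, 0, 20], 0, 70], [[0, 0, 20], 0, 70], [[0, 0, 20], 0, 70], [[0, 0, 20], 0, 70], [[0, 0, 20], 0, 70], [[0, 0, 16], 0, 70], [[0, 0, 10], 0, 70], [[0, 0, 8], 0, 70], [[0, 0, 5], 0, 70], [[0, 0, 5], 0, 70], [[0, 0, 0], 0, 70], [[0, 0, 0], 0, 70]]}}

```text
time_s: 4.65
eef_pos: [0.4748, 0.0235, 0.0495]
eef_rot: [0.0, 1.0, 0.0, 0.0]
wrist_force: [0.2, -0.0, 0.1]
opening: 0.818
grasp_force: 0.0
```

```bash
python3 - <<'E'
import numpy as np
from m import circ
d=np.load('w1.npz');W=d['W'];z=W[...,2]
for n,s in dict(blue=(.635,.081),yellow=(.471,.0265),red=(.4687,-.2118),white=(.455,.2205)).items():
    for lo,hi in((.011,.017),):
        r=np.hypot(*(W[...,:2]-np.array(s)).transpose(2,0,1))
        P=W[(r>.03)&(r<.044)&(z>lo)&(z<hi)][:,:2]
        print(n,len(P),*circ(P,.0375))
E
```

```text
blue 460 [0.63670997 0.07992196] 0.0012567381948889675
yellow 567 [0.4720467  0.02530264] 0.0014090579570708802
red 414 [ 0.47015521 -0.21224222] 0.0012105628031791327
white 512 [0.45457174 0.21916016] 0.00126713337971735
```

>>> {"method": "servo_tool", "body": {"commands": [[[0, 0, 0], 0, 50], [[0, 0, 0], 0, 40], [[0, 0, 0], 0, 25], [[0, 0, 0], 0, 25], [[0, 0, 0], 0, 25], [[0, 0, 0], 0, 25], [[0, 0, 0], 0, 25], [[0, 0, 0], 0, 25]]}}

```text
time_s: 5.65
eef_pos: [0.475, 0.0234, 0.0497]
eef_rot: [0.0, 1.0, 0.0, 0.0]
wrist_force: [-0.5, -0.2, 6.0]
opening: 0.401
grasp_force: 60.1
```

>>> {"method": "servo_tool", "body": {"commands": [[[0, 0, -5], 0, 25], [[0, 0, -10], 0, 25], [[0, 0, -15], 0, 25], [[0, 0, -15], 0, 25], [[0, 0, -10], 0, 25], [[0, 0, -5], 0, 25], [[-1, -10, 0], 0, 25], [[-2, -20, 0], 0, 25], [[-2, -20, 0], 0, 25], [[-3, -24, 0], 0, 25], [[-3, -24, 0], 0, 25], [[-3, -24, 0], 0, 25], [[-2, -24, 0], 0, 25], [[-2, -20, 0], 0, 25], [[-2, -20, 0], 0, 25], [[0, -10, 0], 0, 25], [[0, 0, 0], 0, 25], [[0, 0, 0], 0, 25]]}}

```text
time_s: 7.9
eef_pos: [0.4543, 0.2191, 0.1091]
eef_rot: [0.0, 1.0, 0.0, -0.0]
wrist_force: [-0.2, -0.7, -1.4]
opening: 0.404
grasp_force: 59.8
```

```bash
python3 - <<'E'
from h import *
a=grab('scene','s2.png');c=grab('wrist')
W=world(a);np.savez('s2.npz',W=W,C=a['color'])
x=W[(np.hypot(W[...,0]-.4545,W[...,1]-.22)<.045)&(W[...,2]>.03)]
print(np.nanmin(x[:,2]))
im=np.hstack([cv2.resize(a['color'][60:260,220:440],(440,400)),cv2.resize(c['color'],(360,400))])
cv2.imwrite('pics/c2.png',im[...,::-1]);o=ctrl.get_obs();print(o['eef_pos'],o['wrist_force'],o['grasp_force'])
E
```

```text
0.06485748935375155
[0.45449016 0.21890189 0.10922785] [-0.41281691  0.10393904 -0.0570384 ] 59.76857889072562
```

View pics/c2.png

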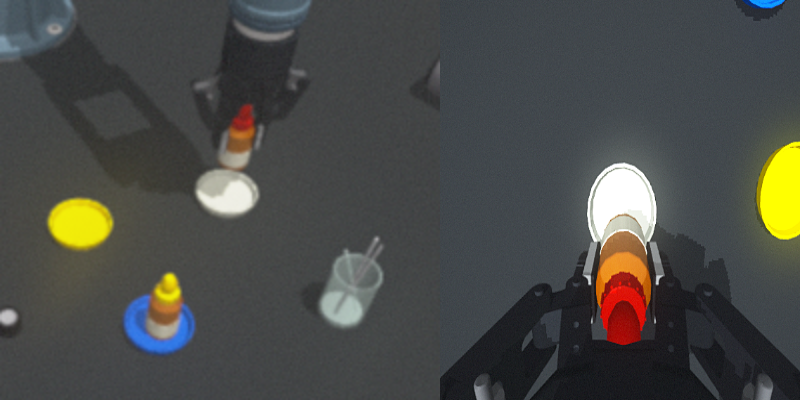

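The bottle hangs upright in the grip above the white saucer. I'll set it down.

>>> {"method": "servo_tool", "body": {"commands": [[[0, 0, 10], 0, 25], [[0, 0, 15], 0, 25], [[0, 0, 15], 0, 25], [[0, 0, 8], 0, 25], [[0, 0, 4], 0, 25], [[0, 0, 3], 0, 25], [[0, 0, 2], 0, 25], [[0, 0, 1], 0, 25], [[0, 0, 1], 0, 25], [[0, 0, 0], 0, 25], [[0, 0, 0], 0, 25]]}}

```text
time_s: 9.38
eef_pos: [0.4545, 0.2195, 0.0504]
eef_rot: [-0.0, 1.0, 0.0, 0.0]
wrist_force: [-0.2, 0.4, -1.1]
opening: 0.405
grasp_force: 59.7
```

>>> {"method": "servo_tool", "body": {"commands": [[[0, 0, 0.5], 0, 25], [[0, 0, 0.5], 0, 25], [[0, 0, 0.3], 0, 25], [[0, 0, 0], 0, 25], [[0, 0, 0], 0, 25]]}}

```text
time_s: 10.0
eef_pos: [0.4546, 0.2195, 0.0497]
eef_rot: [0.0, 1.0, 0.0, 0.0]
wrist_force: [-2.8, -1.1, 6.7]
opening: 0.4
grasp_force: 60.7
```

>>> {"method": "servo_tool", "body": {"commands": [[[0, 0, 0], 0, 45], [[0, 0, 0], 0, 60], [[0, 0, 0], 0, 70], [[0, 0, 0], 0, 70], [[0, 0, 0], 0, 70], [[0, 0, -10], 0, 70], [[0, 0, -20], 0, 70], [[0, 0, -30], 0, 70], [[0, 0, -35], 0, 70], [[0, 0, -15], 0, 70], [[18, 13, 0], 0, 70], [[25, 18, 0], 0, 70], [[25, 18, 0], 0, 70], [[25, 18, 0], 0, 70], [[25, 18, 0], 0, 70], [[25, 18, 0], 0, 70], [[25, 18, 0], 0, 70], [[16, 14, 0], 0, 70], [[0, 0, 0], 0, 70], [[0, 0, 0], 0, 70]]}}

```text
time_s: 12.5
eef_pos: [0.6377, 0.0845, 0.1576]
eef_rot: [-0.0, 1.0, 0.0, -0.001]
wrist_force: [0.0, -0.3, 0.0]
opening: 0.82
grasp_force: 0.0
```

```bash
cat > w.py <<'E'
from h import *
from m import circ
import sys
def meas(x0,y0,cams=('wrist',)):
  for cam in cams:
    c=grab(cam);W=world(c);z=W[...,2];r=np.hypot(W[...,0]-x0,W[...,1]-y0)
    for n,lo,hi,R in(('body',.02,.05,.018),('bulb',.08,.092,.0085)):
        x=W[(r<.03)&(z>lo)&(z<hi)][:,:2]
        if len(x)>5: print(cam,n,len(x),*circ(x,R))
    h=z[r<.02];h=h[h<.12];print('zmax',np.nanmax(h) if len(h) else None)
  o=ctrl.get_obs();print(o['time_s'],o['eef_pos'],o['wrist_force'])
if __name__=='__main__':
  a=[float(v) for v in sys.argv[1:]]
  for i in range(0,len(a),2): meas(a[i],a[i+1],('wrist','scene'))
E
python3 w.py .6383 .0842 .4545 .2195
```

```text
wrist body 294 [0.63847292 0.08272985] 0.0002869129344519829
wrist bulb 190 [0.63806285 0.0826377 ] 0.0006432006122064765
zmax 0.09828993168030818
scene body 136 [0.63847921 0.08389385] 0.0008080661790255889
scene bulb 27 [0.63788057 0.08407554] 0.0009261501020217377
zmax 0.09756675269330507
12.6 [0.63772209 0.08513975 0.15835194] [0.23525806 0.3004385  0.20973913]
wrist body 217 [0.45448155 0.21916016] 0.0005776432661577878
zmax 0.0770805232861129
scene body 42 [0.48920519 0.21500962] 0.001443152783142
zmax 0.09290088781395181
12.7 [0.63800886 0.08526321 0.15888785] [ 0.04972812 -0.01747266  0.2866134 ]
```

>>> {"method": "servo_tool", "body": {"commands": [[[0, 1, 10], 0, 70], [[0, 0, 20], 0, 70], [[0, 0, 20], 0, 70], [[0, 0, 20], 0, 70], [[0, 0, 15], 0, 70], [[0, 0, 10], 0, 70], [[0, 0, 7], 0, 70], [[0, 0, 5], 0, 70], [[0, 0, 2], 0, 70], [[0, 0, 0], 0, 60], [[0, 0, 0], 0, 45], [[0, 0, 0], 0, 35], [[0, 0, 0], 0, 25], [[0, 0, 0], 0, 25], [[0, 0, 0], 0, 25], [[0, 0, 0], 0, 25], [[0, 0, 0], 0, 25]]}}

```text
time_s: 14.82
eef_pos: [0.639, 0.0836, 0.0507]
eef_rot: [0.0, 1.0, 0.0, 0.001]
wrist_force: [-1.4, 0.2, 5.5]
opening: 0.4
grasp_force: 60.1
```

>>> {"method": "servo_tool", "body": {"commands": [[[0, 0, -5], 0, 25], [[0, 0, -15], 0, 25], [[0, 0, -20], 0, 25], [[0, 0, -10], 0, 25], [[-10, 3, 0], 0, 25], [[-20, 7, 0], 0, 25], [[-25, 9, 0], 0, 25], [[-25, 9, 0], 0, 25], [[-25, 9, 0], 0, 25], [[-25, 9, 0], 0, 25], [[-20, 7, 0], 0, 25], [[-17, 5, 0], 0, 25], [[0, 0, 0], 0, 25], [[0, 0, 10], 0, 25], [[0, 0, 20], 0, 25], [[0, 0, 10], 0, 25], [[0, 0, 5], 0, 25], [[0, 0, 3], 0, 25], [[0, 0, 0], 0, 25], [[0, 0, 0], 0, 25]]}}

```text
time_s: 17.32
eef_pos: [0.472, 0.0254, 0.0524]
eef_rot: [0.0, 1.0, 0.0, 0.0]
wrist_force: [0.1, -0.5, -1.2]
opening: 0.402
grasp_force: 59.8
```

>>> {"method": "servo_tool", "body": {"commands": [[[0, 0, 0.5], 0, 25], [[0, 0, 0.5], 0, 25], [[0, 0, 0.5], 0, 25], [[0, 0, 0.5], 0, 25], [[0, 0, 0], 0, 25], [[0, 0, 0], 0, 25]]}}

```text
time_s: 18.08
eef_pos: [0.4718, 0.0254, 0.0507]
eef_rot: [0.0, 1.0, 0.0, 0.0]
wrist_force: [-3.1, -0.1, 8.1]
opening: 0.4
grasp_force: 60.8
```

>>> {"method": "servo_tool", "body": {"commands": [[[0, 0, 0], 0, 45], [[0, 0, 0], 0, 60], [[0, 0, 0], 0, 70], [[0, 0, 0], 0, 70], [[0, 0, 0], 0, 70], [[0, 0, -10], 0, 70], [[0, 0, -20], 0, 70], [[0, 0, -30], 0, 70], [[0, 0, -35], 0, 70], [[0, 0, -15], 0, 70], [[0, 15, 0], 0, 70], [[0, 30, 0], 0, 70], [[0, 35, 0], 0, 70], [[-5, 35, 0], 0, 70], [[0, 35, 0], 0, 70], [[0, 35, 0], 0, 70], [[0, 35, 0], 0, 70], [[0, 21, 0], 0, 70], [[0, 0, 0], 0, 70], [[0, 0, 0], 0, 70]]}}

```text
time_s: 20.58
eef_pos: [0.4663, -0.2147, 0.1592]
eef_rot: [-0.001, 1.0, 0.0, -0.001]
wrist_force: [0.6, 0.3, 0.6]
opening: 0.814
grasp_force: 0.0
```

```bash
python3 w.py .4668 -.2158 .472 .0255; python3 - <<'E'
from h import *
a=grab('top')['color'];cv2.imwrite('pics/t3.png',cv2.resize(a[130:290,120:420],(780,416))[...,::-1])
E
```

```text
wrist body 285 [ 0.467452   -0.21676687] 0.00028111767233047406
wrist bulb 184 [ 0.46703645 -0.21678225] 0.000647892640651758
zmax 0.0981405719490185
scene body 140 [ 0.46745349 -0.21556352] 0.0009340604799780639
scene bulb 36 [ 0.46706412 -0.21582997] 0.0011406504420029009
zmax 0.09647021696887793
20.675 [ 0.46665041 -0.21442981  0.15965859] [-0.01547028  0.03865137  0.37513137]
wrist body 957 [0.47175602 0.02491782] 0.0006104943207446815
zmax 0.05837527731523265
scene body 127 [0.47153083 0.02601452] 0.0009882192866762683
scene bulb 28 [0.47070608 0.02585117] 0.0011078258177368203
zmax 0.09699404814458759
20.775 [ 0.46685406 -0.21460831  0.15996251] [-1.22008709  0.54933316 -0.00650274]
```

View pics/t3.png

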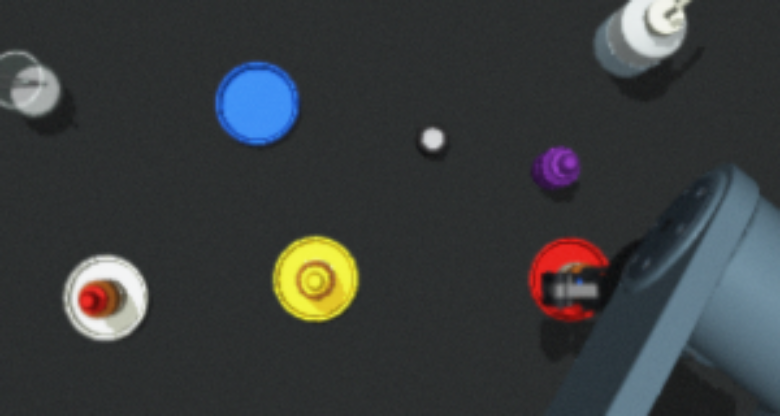

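In the crop the red bottle stands in white (105,297), yellow stands in yellow (315,280), and the blue saucer (258,103) is empty. The gripper is above the red saucer.

>>> {"method": "servo_tool", "body": {"commands": [[[0.5, 1.5, 10], 0, 70], [[0, 0, 20], 0, 70], [[0, 0, 20], 0, 70], [[0, 0, 20], 0, 70], [[0, 0, 15], 0, 70], [[0, 0, 10], 0, 70], [[0, 0, 7], 0, 70], [[0, 0, 5], 0, 70], [[0, 0, 3], 0, 70], [[0, 0, 0], 0, 60], [[0, 0, 0], 0, 45], [[0, 0, 0], 0, 35], [[0, 0, 0], 0, 25], [[0, 0, 0], 0, 25], [[0, 0, 0], 0, 25], [[0, 0, 0], 0, 25], [[0, 0, 0], 0, 25]]}}

```text
time_s: 22.95
eef_pos: [0.4677, -0.2173, 0.0506]
eef_rot: [0.0, 1.0, 0.0, 0.0]
wrist_force: [-1.2, 1.4, 5.8]
opening: 0.404
grasp_force: 60.1
```

>>> {"method": "servo_tool", "body": {"commands": [[[0, 0, -5], 0, 25], [[0, 0, -15], 0, 25], [[0, 0, -25], 0, 25], [[0, 0, -30], 0, 25], [[0, 0, -20], 0, 25], [[0, 0, -5], 0, 25], [[8, -14, 0], 0, 25], [[15, -27, 0], 0, 25], [[17, -30, 0], 0, 25], [[17, -30, 0], 0, 25], [[17, -30, 0], 0, 25], [[17, -30, 0], 0, 25], [[17, -30, 0], 0, 25], [[17, -30, 0], 0, 25], [[17, -30, 0], 0, 25], [[15, -27, 0], 0, 25], [[11, -19, 0], 0, 25], [[0, 0, 0], 0, 25], [[0, 0, 0], 0, 25]]}}

```text
time_s: 25.32
eef_pos: [0.6344, 0.0798, 0.1493]
eef_rot: [0.0, 1.0, 0.0, -0.001]
wrist_force: [0.4, -1.4, -0.1]
opening: 0.396
grasp_force: 59.8
```

>>> {"method": "servo_tool", "body": {"commands": [[[0, 0, 10], 0, 25], [[0, 0, 20], 0, 25], [[0, 0, 25], 0, 25], [[0, 0, 20], 0, 25], [[0, 0, 12], 0, 25], [[0, 0, 7], 0, 25], [[0, 0, 4], 0, 25], [[0, 0, 0], 0, 25], [[0, 0, 0], 0, 25]]}}

```text
time_s: 26.45
eef_pos: [0.6355, 0.0801, 0.0527]
eef_rot: [0.0, 1.0, 0.0, 0.001]
wrist_force: [0.5, -0.7, -0.8]
opening: 0.399
grasp_force: 59.8
```

>>> {"method": "servo_tool", "body": {"commands": [[[0, 0, 0.5], 0, 25], [[0, 0, 0.5], 0, 25], [[0, 0, 0.5], 0, 25], [[0, 0, 0.5], 0, 25], [[0, 0, 0], 0, 25], [[0, 0, 0], 0, 25]]}}

```text
time_s: 27.2
eef_pos: [0.6352, 0.0801, 0.0506]
eef_rot: [0.0, 1.0, 0.0, 0.0]
wrist_force: [-2.7, 0.3, 6.2]
opening: 0.402
grasp_force: 60.5
```

>>> {"method": "servo_tool", "body": {"commands": [[[0, 0, 0], 0, 45], [[0, 0, 0], 0, 60], [[0, 0, 0], 0, 70], [[0, 0, 0], 0, 70], [[0, 0, 0], 0, 70], [[0, 0, -10], 0, 70], [[0, 0, -20], 0, 70], [[0, 0, -30], 0, 70], [[0, 0, -35], 0, 70], [[0, 0, -15], 0, 70], [[-18, -14, 0], 0, 70], [[-25, -19, 0], 0, 70], [[-25, -19, 0], 0, 70], [[-25, -19, 0], 0, 70], [[-25, -19, 0], 0, 70], [[-25, -19, 0], 0, 70], [[-22, -17, 0], 0, 70], [[-16, -13, 0], 0, 70], [[0, 0, 0], 0, 70], [[0, 0, 0], 0, 70]]}}

```text
time_s: 29.7
eef_pos: [0.4546, 0.2188, 0.1603]
eef_rot: [0.0, 1.0, 0.0, 0.0]
wrist_force: [-0.2, 0.9, 0.3]
opening: 0.822
grasp_force: 0.0
```

```bash
python3 w.py .4545 .2195 .636 .0805
```

```text
wrist body 283 [0.45446211 0.21899541] 0.0002816965611560153
wrist bulb 176 [0.45407117 0.21892305] 0.0005897545622889154
zmax 0.09819795235293384
scene body 135 [0.45455499 0.22008228] 0.001104872613906104
scene bulb 29 [0.45368207 0.22016921] 0.0010169144911044477
zmax 0.09687818392552638
29.8 [0.45469834 0.2185123  0.1601068 ] [-0.03904989 -0.02175843  0.48245925]
zmax 0.02048272504607449
scene body 137 [0.63512485 0.08073388] 0.0007286069389467406
scene bulb 33 [0.6349151  0.08073408] 0.0007596483233752593
zmax 0.09749896203119703
29.9 [0.45451094 0.21848676 0.15997358] [-0.22625788 -0.95043786 -0.24652796]
```

>>> {"method": "servo_tool", "body": {"commands": [[[0, -0.5, 10], 0, 70], [[0, 0, 20], 0, 70], [[0, 0, 20], 0, 70], [[0, 0, 20], 0, 70], [[0, 0, 15], 0, 70], [[0, 0, 10], 0, 70], [[0, 0, 7], 0, 70], [[0, 0, 5], 0, 70], [[0, 0, 3], 0, 70], [[0, 0, 0], 0, 60], [[0, 0, 0], 0, 45], [[0, 0, 0], 0, 35], [[0, 0, 0], 0, 25], [[0, 0, 0], 0, 25], [[0, 0, 0], 0, 25], [[0, 0, 0], 0, 25], [[0, 0, 0], 0, 25]]}}

```text
time_s: 32.02
eef_pos: [0.4544, 0.2196, 0.0506]
eef_rot: [-0.0, 1.0, 0.0, 0.0]
wrist_force: [-0.8, -0.4, 6.4]
opening: 0.401
grasp_force: 60.0
```

>>> {"method": "servo_tool", "body": {"commands": [[[0, 0, -5], 0, 25], [[0, 0, -15], 0, 25], [[0, 0, -25], 0, 25], [[0, 0, -30], 0, 25], [[0, 0, -25], 0, 25], [[0, 0, -15], 0, 25], [[0, 0, -5], 0, 25], [[0, 12, 0], 0, 25], [[1, 24, 0], 0, 25], [[2, 30, 0], 0, 25], [[2, 30, 0], 0, 25], [[2, 30, 0], 0, 25], [[2, 30, 0], 0, 25], [[2, 30, 0], 0, 25], [[2, 30, 0], 0, 25]]}}

```text
time_s: 33.9
eef_pos: [0.466, 0.002, 0.1687]
eef_rot: [-0.0, 1.0, 0.0, -0.001]
wrist_force: [1.0, 0.1, -1.0]
opening: 0.402
grasp_force: 59.7
```

>>> {"method": "servo_tool", "body": {"commands": [[[2, 30, 0], 0, 25], [[2, 30, 0], 0, 25], [[0, 30, 0], 0, 25], [[0, 30, 0], 0, 25], [[0, 30, 0], 0, 25], [[0, 30, 0], 0, 25], [[0, 24, 0], 0, 25], [[0, 12, 0], 0, 25], [[0, 0, 0], 0, 25], [[0, 0, 0], 0, 25]]}}

```text
time_s: 35.15
eef_pos: [0.4709, -0.2117, 0.1695]
eef_rot: [-0.0, 1.0, 0.001, -0.0]
wrist_force: [0.3, 0.2, -1.1]
opening: 0.401
grasp_force: 59.8
```

>>> {"method": "servo_tool", "body": {"commands": [[[-1, 0, 10], 0, 25], [[0, 0, 20], 0, 25], [[0, 0, 25], 0, 25], [[0, 0, 25], 0, 25], [[0, 0, 15], 0, 25], [[0, 0, 12], 0, 25], [[0, 0, 7], 0, 25], [[0, 0, 4], 0, 25], [[0, 0, 0], 0, 25], [[0, 0, 0], 0, 25]]}}

```text
time_s: 36.4
eef_pos: [0.4706, -0.2128, 0.0525]
eef_rot: [0.0, 1.0, 0.0, 0.0]
wrist_force: [0.7, -0.0, -0.8]
opening: 0.397
grasp_force: 59.8
```

>>> {"method": "servo_tool", "body": {"commands": [[[0, 0, 0.5], 0, 25], [[0, 0, 0.5], 0, 25], [[0, 0, 0.5], 0, 25], [[0, 0, 0.5], 0, 25], [[0, 0, 0], 0, 25], [[0, 0, 0], 0, 25]]}}

```text
time_s: 37.15
eef_pos: [0.4704, -0.2126, 0.0506]
eef_rot: [0.0, 1.0, 0.0, -0.0]
wrist_force: [-1.9, 1.3, 6.5]
opening: 0.402
grasp_force: 60.6
```

Contact felt. I'll release, lift clear, then back off towards the base.

>>> {"method": "servo_tool", "body": {"commands": [[[0, 0, 0], 0, 45], [[0, 0, 0], 0, 60], [[0, 0, 0], 0, 70], [[0, 0, 0], 0, 70], [[0, 0, 0], 0, 70], [[0, 0, -10], 0, 70], [[0, 0, -20], 0, 70], [[0, 0, -30], 0, 70], [[0, 0, -35], 0, 70], [[0, 0, -35], 0, 70], [[0, 0, -35], 0, 70], [[-15, 0, -15], 0, 70], [[-25, 0, 0], 0, 70], [[-25, 0, 0], 0, 70], [[-20, 0, 0], 0, 70], [[0, 0, 0], 0, 70], [[0, 0, 0], 0, 70]]}}

```text
time_s: 39.28
eef_pos: [0.3859, -0.2129, 0.2306]
eef_rot: [0.0, 1.0, 0.0, 0.001]
wrist_force: [-0.3, -0.0, -0.7]
opening: 0.816
grasp_force: 0.0
```

```bash
python3 w.py .47 -.2125 ; python3 - <<'E'
from h import *
a=grab('scene')['color'];cv2.imwrite('pics/s4.png',cv2.resize(a[120:300,60:440],(798,378))[...,::-1])
E
```

```text
wrist bulb 85 [ 0.47090699 -0.21317494] 0.0010288297087776015
zmax 0.09845837138140855
scene body 140 [ 0.47078928 -0.21208499] 0.001004259508925379
scene bulb 31 [ 0.47031847 -0.21153005] 0.0009530793026808317
zmax 0.09706185792556632
39.375 [ 0.38591371 -0.21270255  0.23027814] [ 0.39902982 -0.07079329  0.19615363]
```

View pics/s4.png

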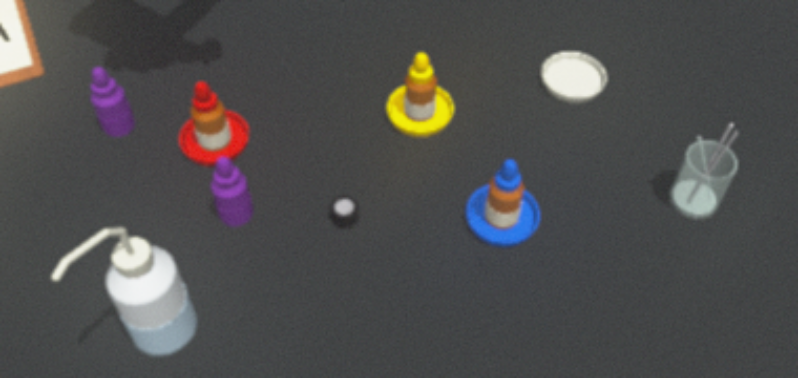

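The crop shows red in red (213,135), yellow in yellow (420,108) and blue in blue (503,213), all upright. The white saucer (574,76) is empty and the bystanders are where they were.

```bash
python3 -c "
from bench import ctrl
print(ctrl.hand_in())"
```

```text
the job is handed in; nothing more can be done
None
```

The red, yellow and blue bottles each stand upright in the saucer of their own colour, the white saucer is empty, the beaker, wash bottle and specimen look undisturbed in the last picture, and the job was handed in at about 39 s.

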